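# Shut and lock the document box

### The job

Shut the lid of the document box on the desk, then lock it: push the wing knob straight down against its spring until you feel it bottom, turn it a quarter turn clockwise until it stops, and let go so that it springs up into its locked detent. Stop pushing as soon as you feel the bottom (keep the push under about 15 N): the bracket under the lock bends if it is forced. Do not force the turn either: a knob that will not turn is not pressed far enough. Leave the mug, the tape roll and the tin alone.

Things in the scene. Friction and masses are not known exactly. Their poses are not given: they have to be found in the camera images.
- case: grey steel document box, 240 (x) by 330 (y) by 100 mm high, screwed to the desk. Origin: centre of its underside, z up. The lid's hinge lies along its far top edge, at x = +120, z = 100 mm in this frame, along y; the knob is near the front (-x) edge, on y = 0. Its place and yaw differ each time
- lid (a joint): angle of the black plastic lid (248 by 338 by 10 mm) about its hinge, rad: 0 = shut, level on the rim; larger = open, front edge raised. Starts 0.35 to 0.75. The hinge is stiff: the lid stays where it is left and takes about 6 N on its front part to push shut. Shut, its top is 110 mm above the desk
- lid_front (a point): on the lid's top face, middle of its front edge: 235 mm from the hinge axis and 10 mm above the hinge line when the lid is shut. Axes of the lid: x from front to hinge, y along the hinge, z out of its top
- plunger: sprung stem that carries the wing knob and sinks along its -z as the knob is pressed; z out of the lid; it does not turn. Origin on the knob's axis, level with the lid's top while not pressed, 195 mm from the hinge axis (40 mm behind lid_front). The spring gives 4 N at the start and 0.2 N more per mm, under 10 N at the deepest
- bar (a point): middle of the steel cross bar (34 by 8 by 6 mm) at the stem's foot, 41 mm under the lid's top. Lid shut, it sits in the slot of a lock cup and cannot turn until pressed through it, by 4 to 28 mm: the cup's height differs each time and is not given. 1.5 mm deeper it meets the cup's solid floor: force then rises steeply. In the locked detent it springs back up 3 mm
- bracket (a joint): how far the thin bracket under the lock cup is bent down, m: 0 = sound. It stands firm up to about 10 N on the cup's floor (besides the spring), then gives 1 mm per 2 N; bent over 1.5 mm it is spoilt
- cup (a joint): how far the lock cup is twisted on its bracket, rad, clockwise from above: 0 = sound. It stands firm up to 0.25 N m; forcing the knob while the bar is still in the slot twists it; over 0.06 it is spoilt. In the slot the bar has 0.1 of free play; under it, turning takes only 0.1 to 0.15 N m
- knob_grip (a point): middle of the knob's grey wing, on the axis: 56 mm long (point's x), 12 mm thick (y), 26 mm high (z), on a round flange 64 mm across. 13 mm above the flange's upper face, 13 mm below the wing's top, 52 mm above the lid's top while not pressed. Fingers can straddle the wing with their tips on the flange to push it down
- knob (a joint): angle of the wing knob, rad, growing clockwise seen from above: 0 = unlocked, wing along the lid's x; 1.57 = hard stop at the locked detent, wing parallel to the hinge. Starts at 0; stiff enough (0.05 N m) to stay where it is left; in the detent the cup holds it within 0.07 of 1.57
- mug: white ceramic mug, 80 mm across, 90 mm high, loose bystander; origin at the centre of its underside
- tape_roll: roll of brown tape lying flat, 90 mm across, 24 mm high, loose bystander; origin at the centre of its underside
- tin: bare metal tin, 68 mm across, 80 mm high, loose bystander; origin at the centre of its underside

How it is judged:
On the way, in this order (a step that is already met when the one before it is completed fails the run):
1. the lid is shut, the knob not yet turned (value of joint lid below 0.03 rad and value of joint knob below 0.5 rad), for 0.2 s.
2. the knob is turned home to its locked stop (value of joint lid below 0.03 rad and value of joint knob above 1.47 rad), for 0.2 s.
At the end, for the whole second after the job is handed in: the lid is shut (under 0.03 rad), the knob stands in its locked detent (over 1.47 of 1.57 rad) and at rest, released (all of step 2 and angular speed of plunger below 0.05 rad/s and linear speed of plunger below 0.01 m/s); the robot touches nothing.
It fails at once if the bracket under the lock was bent by more than 1.5 mm (pushed too hard) (value of joint bracket above 0.0015 m).
It fails at once if the lock cup was twisted on its bracket by more than 0.06 rad (turned by force) (value of joint cup above 0.06 rad or value of joint cup below -0.06 rad).
It fails at once if a bystander was moved more than 3 cm or tipped ((distance of mug from where it was at the start of the episode above 0.03 m or angle between mug's own z axis and vertical above 0.3 rad) or (distance of tape_roll from where it was at the start of the episode above 0.03 m or angle between tape_roll's own z axis and vertical above 0.3 rad) or (distance of tin from where it was at the start of the episode above 0.03 m or angle between tin's own z axis and vertical above 0.3 rad)).
It also fails if it takes over 61 s, if anything falls off the work surface, if the arm or the gripper's body presses on something with over 40 N, if the wrist force passes 120 N, or if a joint passes its speed limit or range.

### The arm

A 6-joint arm with a two-finger parallel gripper is mounted at the origin on the work surface. World frame = base frame: x ahead of the robot, y to its left, z up, the work surface at z = 0. Lengths are in m, angles in rad, forces in N, time in s.
With the tool pointing down it reaches from about 0.425 to 0.95 m from the base axis. Payload 3.5 kg.
Tool frame: the origin (TCP) lies between the finger pads; the fingertips stand 14 mm ahead of it and the grasp point (between the pads) lies 5 mm behind it; z points along the fingers, y is the line along which they close (so a half turn about z gives the same grasp; the last joint's range is limited). The gripper opens to 85 mm and grips with 20 to 120 N. Pads are 22 mm wide; open, the fingers measure 114 mm over their backs; the gripper's body (76 mm by 85 mm) begins 54 mm behind the grasp point. The pads swing forward as they close: fully open they stand 13 mm farther back than shut.
Start: joints at [-0.15, 0.286, 1.577, -0, 1.279, -0.15], TCP at [0.675, 0, 0.245] pointing down, gripper open.
Joint ranges: [-2.77, 2.77], [-0.9, 2.22], [0.21, 2.48], [-1.53, 4.67], [0.24, 2.81], [-2.84, 2.84]. Speed limits (rad/s): [2.79, 2.79, 3.14, 3.14, 3.14, 3.14].

### API

Orientations are given as a unit quaternion [x, y, z, w].
In Python, from plant import * gives the robot as it stands.
- The arm moves only by the tool step_arm, never from a script. Its argument "commands" is a list of rows, each an object of numbers: "gripper": the gripper's target within -1 to 1 (shut at 1, half-way at 0, fully open at -1); "x", "y", "z": the shift along the tool's x, y, z in mm; "spin": the turn about the tool's z in degrees. A call has exactly 10 rows; each row shifts and turns the commanded pose from where the row before left it, along the tool's axes as they then stand; what a row does not reach is not made up. A row lasts 1/10 s, in which the tool goes at most 50 mm and 8.59 degrees, less where a joint would pass 70% of its speed; a pose out of reach is approached as far as the arm can. A call with a gripper value outside its range is refused whole. The fingers move at their own pace and stop on an object; "force" is the grip in N (left out, the last holds). Time passes only in rows, so rows that do not move let the fingers close, or fill a call up. It gives the time, the measured TCP pose, the force, the opening and the grip force at its end, in the units of the state.
- get_state(): the state, without advancing time (a new reading comes with each control period).
- read_camera(name): name is "scene" or "side" or "wrist"; returns a dict with "color" (480x640x3 uint8, red, green, blue), "z_map" (480x640 float32, m along the optical axis (not along the pixel's ray), 0 where there is no reading), "fx", "fy", "cx", "cy" (pixels), "distortion" ([k1, k2, p1, p2, k3] as OpenCV has them; the pictures are not rectified), "eye" and "attitude" of the camera in the world; the wrist camera has in their place "mount" (4x4, takes a point from camera to tool coordinates, whose origin is the TCP and whose axes are the flange's). Camera axes: x right, y up, looking along -z (the intrinsics and any distortion apply to the point x, -y, -z); pixel columns grow to the right and rows downward; lengths in m; the calibration is good to about 2 mm. A picture is of the moment at which its call begins: read the wrist's pose just before it.
- sign_off(): hands the job in; it is judged then, once.
The state is a dict: "time": time; "qpos": joint angles; "dq": joint speeds; "joint_efforts": joint torques, N m; "eef_pos": TCP position; "tcp_rot": TCP orientation; "contact_force": force on the tool from outside, world axes, zero at the start; "wrist_torque": the same for the moment, N m; "opening": opening from 0.0 (shut) to 1.0 (fully open); "finger_force": force on a finger pad.
Only numpy, scipy, OpenCV 4.12 (cv2) and the standard library are available. Lean on these libraries where they do the work, as an engineer would, in place of code of your own. Each camera call takes 0.05 s, during which the arm holds its last target. There are 200 camera calls.

## Working session

There is one attempt and no reset: what is moved stays moved. The work goes in short steps, Python scripts to look and compute and a tool call to move; the robot and the scene stay as the last step left them, time stands still between calls to the robot, and variables do not carry over. Pictures are saved under pics/ and viewed, at most 10 in all, crops included, and the job is handed in when it is done.

Besides the shell and the picture viewer there is one more tool, called after "Emit:" by a JSON object that holds its "name" and its "arguments", one argument or row to a line. step_arm: Moves the arm, as the interface text tells. Its arguments: {"type":"object","properties":{"commands":{"type":"array"},"force":{"type":"number"}},"required":["commands"]}

```bash
mkdir -p pics
cat > h.py <<'E'
from plant import *
import numpy as np, cv2
from scipy.spatial.transform import Rotation as R
def cam(name):
    s=get_state(); c=read_camera(name)
    if name=='wrist':
        T=np.eye(4);T[:3,:3]=R.from_quat(s['tcp_rot']).as_matrix();T[:3,3]=s['eef_pos'];c['T']=T@np.array(c['mount'])
    else:
        T=np.eye(4);a=np.array(c['attitude']);T[:3,:3]=a if a.shape==(3,3) else R.from_quat(a).as_matrix();T[:3,3]=c['eye'];c['T']=T
    return c
def pts(c,uv,z=None):
    uv=np.array(uv,float).reshape(-1,2)
    K=np.array([[c['fx'],0,c['cx']],[0,c['fy'],c['cy']],[0,0,1]])
    n=cv2.undistortPoints(uv.reshape(-1,1,2),K,np.array(c['distortion'],float)).reshape(-1,2)
    d=np.c_[n[:,0],-n[:,1],-np.ones(len(n))]
    if z is None:
        zz=c['z_map'][uv[:,1].astype(int),uv[:,0].astype(int)]
        return (d*zz[:,None])@c['T'][:3,:3].T+c['T'][:3,3]
    w=d@c['T'][:3,:3].T; o=c['T'][:3,3]
    return o+w*((z-o[2])/w[:,2])[:,None]
def save(c,f): cv2.imwrite('pics/'+f,c['color'][:,:,::-1])
E
python3 - <<'E'
from h import *
s=get_state();print({k:np.round(v,3) for k,v in s.items()})
a=cam('scene');b=cam('side')
print(a['eye'],a['attitude'],b['eye'],a['distortion'])
cv2.imwrite('pics/a.png',cv2.resize(np.hstack([a['color'],b['color']])[:,:,::-1],(800,300)))
save(a,'scene.png')
E
```

```text
{'time': np.float64(0.0), 'qpos': array([-0.15 ,  0.287,  1.578, -0.   ,  1.279, -0.15 ]), 'dq': array([ 0.   , -0.   ,  0.   ,  0.001, -0.   , -0.001]), 'joint_efforts': array([-0.0000e+00, -4.0598e+01, -2.9263e+01, -0.0000e+00,  6.0000e-03,
        0.0000e+00]), 'eef_pos': array([0.674, 0.   , 0.244]), 'tcp_rot': array([ 0.707,  0.707, -0.001, -0.001]), 'contact_force': array([-0.315, -0.281, -0.352]), 'wrist_torque': array([-0.057, -0.059,  0.012]), 'finger_force': np.float64(0.0), 'opening': np.float64(0.997)}
[1.35916773 0.21545253 0.84266772] [0.25163299 0.32096039 0.7242294  0.55601892] [ 0.17496737 -0.77199822  0.80715612] [-0.11883285  0.          0.          0.          0.        ]
```

View pics/a.png

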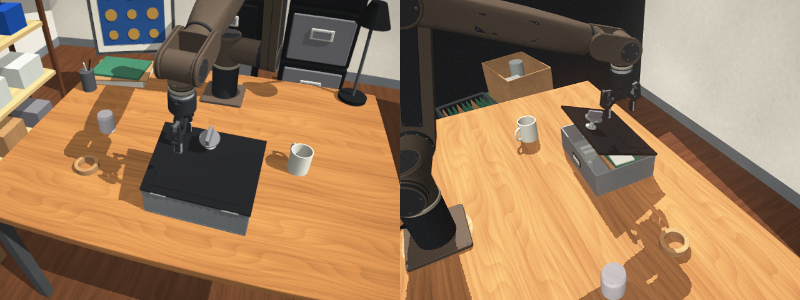

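View pics/scene.png

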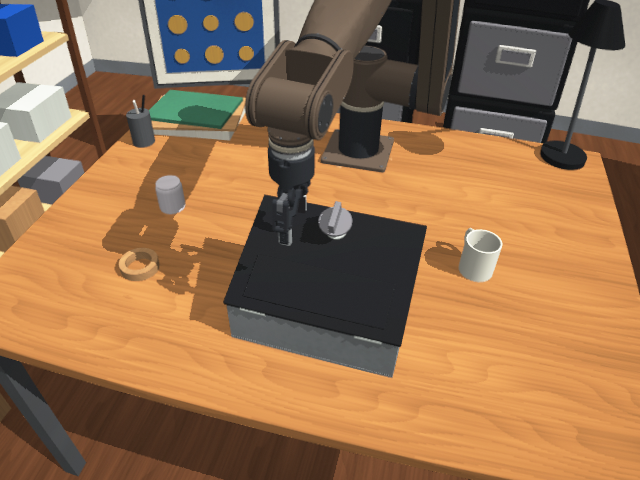

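The scene view shows the open lid, with corners at about (260,200), (427,230), (402,340) and (230,302). The knob is at (337,220), the mug at (480,257), the tape at (138,264) and the tin at (170,195). Next I'll fit the lid plane.

Run:
```python
from h import *
a=cam('scene')
poly=np.zeros((480,640),np.uint8)
cv2.fillPoly(poly,[np.array([[250,190],[440,220],[415,345],[222,310]])],1)
m=(poly>0)&(a['color'].max(2)<60)&(a['z_map']>0)
v,u=np.nonzero(m);P=pts(a,np.c_[u,v])
# plane from seed area, then refine
seed=(abs(u-320)<80)&(abs(v-285)<20)
Q=P[seed]
for i in range(6):
    c=Q.mean(0);n=np.linalg.svd(Q-c,full_matrices=False)[2][2];n*=np.sign(n[2])
    k=abs((P-c)@n)<(0.008 if i<3 else .004);Q=P[k]
print('n',n,'c',c,len(Q),'res',((Q-c)@n).std())
lab=np.zeros((480,640),np.uint8);lab[v[k],u[k]]=1
# in-plane rect
h=np.cross(n,[0,0,1]);h/=np.linalg.norm(h)   # hinge dir
if h[1]<0:h=-h
x=np.cross(h,n)   # front->hinge
print('h',h,'x',x,'tilt',np.arccos(n[2]))
q=np.c_[(Q-c)@x,(Q-c)@h]
lo,hi=np.percentile(q,[.3,99.7],axis=0);print('extent',hi-lo)
rc=cv2.minAreaRect(np.float32(q*1000));print('minrect',rc)
back=c+x*(hi[0])+h*(lo[1]+hi[1])/2
# hinge axis: 13 mm ahead of back edge, 10 mm below top
H=back-x*.013-n*.010
print('hinge mid',H,'yaw',np.degrees(np.arctan2(-h[0],h[1])))
# knob: not dark & above plane
d=(lambda P:(P-c)@n)
v2,u2=np.nonzero((poly>0)&(a['z_map']>0)&(a['color'].max(2)>70));P2=pts(a,np.c_[u2,v2]);dd=d(P2)
kk=(dd>.03)&(dd<.07)&(abs(u2-337)<30)&(abs(v2-222)<25)
K=P2[kk];print('knob n',len(K),'dist to plane pct',np.percentile(dd[kk],[2,50,98]))
top=P2[(dd>.058)&(dd<.07)&(abs(u2-337)<30)&(abs(v2-222)<25)];print('wing top',len(top),top.mean(0))
rel=K-H; print('knob x from hinge',np.percentile(rel@x,[2,50,98]),'h',np.percentile(rel@h,[2,50,98]))
rt=top-H;print('top rel',(rt@x).min(),(rt@x).max(),(rt@h).min(),(rt@h).max())
for nm,uv in dict(mug=(480,240),tape=(138,252),tin=(170,182)).items(): print(nm,pts(a,uv))
```

```text
n [ 0.35202567 -0.01117     0.93592369] c [0.67431961 0.07024112 0.14877784] 17787 res 0.0018145052818826827
h [ 0.03171468  0.99949696 -0.        ] x [ 0.93545289 -0.02968252 -0.35220284] tilt 0.3599237216382243
extent [0.24333746 0.33363895]
minrect ((-13.997726440429688, -13.02496337890625), (336.9815368652344, 247.51324462890625), 89.69485473632812)
hinge mid [0.75956209 0.05526147 0.10585247] yaw -1.817422057237549
knob n 818 dist to plane pct [0.03505209 0.03950836 0.06625235]
wing top 174 [0.61850921 0.06108424 0.23803096]
knob x from hinge [-0.20873056 -0.17926036 -0.1530588 ] h [-0.02726692  0.00554296  0.02994716]
top rel -0.20922663152277493 -0.15397028937347787 -0.005822234954502073 0.007049446316672238
mug [[0.39748804 0.35994365 0.05927027]]
tape [[ 0.60708541 -0.40367692  0.02298945]]
tin [[ 0.4030647  -0.41157583  0.08111585]]
```

Emit:
{"name": "step_arm", "arguments": {
  "commands": [
    {"gripper":1,"x":-10,"y":-35},
    {"gripper":1,"x":-10,"y":-35},
    {"gripper":1,"x":-10,"y":-35},
    {"gripper":1},
    {"gripper":1,"z":10},
    {"gripper":1,"z":10},
    {"gripper":1,"z":10},
    {"gripper":1,"z":10},
    {"gripper":1,"z":10},
    {"gripper":1,"z":5}
  ],
  "force": 20
}}

```text
invalid input
```

Emit:
{"name": "step_arm", "arguments": {
  "commands": [
    {"gripper":1,"x":-10,"y":-35,"z":0,"spin":0},
    {"gripper":1,"x":-10,"y":-35,"z":0,"spin":0},
    {"gripper":1,"x":-10,"y":-35,"z":0,"spin":0},
    {"gripper":1,"x":0,"y":0,"z":0,"spin":0},
    {"gripper":1,"x":0,"y":0,"z":10,"spin":0},
    {"gripper":1,"x":0,"y":0,"z":10,"spin":0},
    {"gripper":1,"x":0,"y":0,"z":10,"spin":0},
    {"gripper":1,"x":0,"y":0,"z":10,"spin":0},
    {"gripper":1,"x":0,"y":0,"z":10,"spin":0},
    {"gripper":1,"x":0,"y":0,"z":5,"spin":0}
  ],
  "force": 20
}}

```text
time: 1.15
eef_pos: [0.5699, -0.0298, 0.189]
tcp_rot: [0.707, 0.707, -0.0, -0.001]
contact_force: [-1.2, 0.6, 2.6]
opening: 0.001
finger_force: 1.0
```

Emit:
{"name": "step_arm", "arguments": {
  "commands": [
    {"gripper":1,"x":0,"y":0,"z":7,"spin":0},
    {"gripper":1,"x":0,"y":0,"z":7,"spin":0},
    {"gripper":1,"x":0,"y":0,"z":7,"spin":0},
    {"gripper":1,"x":0,"y":0,"z":7,"spin":0},
    {"gripper":1,"x":0,"y":0,"z":7,"spin":0},
    {"gripper":1,"x":0,"y":0,"z":7,"spin":0},
    {"gripper":1,"x":0,"y":0,"z":7,"spin":0},
    {"gripper":1,"x":0,"y":0,"z":7,"spin":0},
    {"gripper":1,"x":0,"y":0,"z":4,"spin":0},
    {"gripper":1,"x":0,"y":0,"z":0,"spin":0}
  ]
}}

```text
time: 2.15
eef_pos: [0.5696, -0.0299, 0.1292]
tcp_rot: [0.707, 0.707, -0.0, -0.0]
contact_force: [-0.2, 0.3, -0.0]
opening: -0.002
finger_force: 0.0
```

Emit:
{"name": "step_arm", "arguments": {
  "commands": [
    {"gripper":1,"x":0,"y":0,"z":1,"spin":0},
    {"gripper":1,"x":0,"y":0,"z":1,"spin":0},
    {"gripper":1,"x":0,"y":0,"z":1,"spin":0},
    {"gripper":1,"x":0,"y":0,"z":0,"spin":0},
    {"gripper":1,"x":0,"y":0,"z":0,"spin":0},
    {"gripper":1,"x":0,"y":0,"z":0,"spin":0},
    {"gripper":1,"x":0,"y":0,"z":0,"spin":0},
    {"gripper":1,"x":0,"y":0,"z":0,"spin":0},
    {"gripper":1,"x":0,"y":0,"z":0,"spin":0},
    {"gripper":1,"x":0,"y":0,"z":0,"spin":0}
  ]
}}

```text
time: 3.15
eef_pos: [0.5701, -0.03, 0.1274]
tcp_rot: [0.707, 0.707, 0.0, 0.0]
contact_force: [-0.7, 0.7, 1.6]
opening: 0.003
finger_force: 0.8
```

Run:
```python
from h import *
a=cam('scene');save(a,'b.png')
for uv in [(300,310),(380,300),(330,280),(390,260),(260,270),(265,230)]: print(uv,a['color'][uv[1],uv[0]],pts(a,uv)[0])
```

```text
(300, 310) [37 38 39] [0.75126203 0.03205784 0.11239689]
(380, 300) [38 39 43] [0.69139956 0.17029989 0.11552453]
(330, 280) [38 39 42] [0.66631336 0.06806286 0.11682362]
(390, 260) [38 39 41] [1.35916773 0.21545253 0.84266772]
(260, 270) [40 41 43] [ 0.67361575 -0.07242874  0.11442125]
(265, 230) [24 25 27] [ 0.55161746 -0.10382601  0.11128245]
```

View pics/b.png

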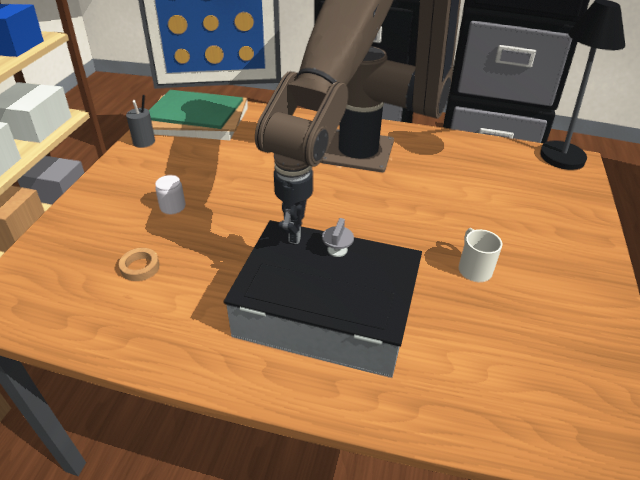

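The lid is almost level, with the knob now at (338,238). I'll press down to confirm that it's fully shut.

Emit:
{"name": "step_arm", "arguments": {
  "commands": [
    {"gripper":1,"x":0,"y":0,"z":1,"spin":0},
    {"gripper":1,"x":0,"y":0,"z":1,"spin":0},
    {"gripper":1,"x":0,"y":0,"z":1,"spin":0},
    {"gripper":1,"x":0,"y":0,"z":1,"spin":0},
    {"gripper":1,"x":0,"y":0,"z":0,"spin":0},
    {"gripper":1,"x":0,"y":0,"z":0,"spin":0},
    {"gripper":1,"x":0,"y":0,"z":0,"spin":0},
    {"gripper":1,"x":0,"y":0,"z":0,"spin":0},
    {"gripper":1,"x":0,"y":0,"z":0,"spin":0},
    {"gripper":1,"x":0,"y":0,"z":0,"spin":0}
  ]
}}

```text
time: 4.2
eef_pos: [0.57, -0.03, 0.1241]
tcp_rot: [0.707, 0.707, -0.0, -0.0]
contact_force: [-1.9, 1.0, 5.1]
opening: -0.0
finger_force: 2.7
```

Emit:
{"name": "step_arm", "arguments": {
  "commands": [
    {"gripper":1,"x":0,"y":0,"z":1,"spin":0},
    {"gripper":1,"x":0,"y":0,"z":1,"spin":0},
    {"gripper":1,"x":0,"y":0,"z":0,"spin":0},
    {"gripper":1,"x":0,"y":0,"z":0,"spin":0},
    {"gripper":1,"x":0,"y":0,"z":0,"spin":0},
    {"gripper":1,"x":0,"y":0,"z":0,"spin":0},
    {"gripper":1,"x":0,"y":0,"z":0,"spin":0},
    {"gripper":1,"x":0,"y":0,"z":0,"spin":0},
    {"gripper":1,"x":0,"y":0,"z":0,"spin":0},
    {"gripper":1,"x":0,"y":0,"z":0,"spin":0}
  ]
}}

```text
time: 5.2
eef_pos: [0.57, -0.03, 0.124]
tcp_rot: [0.707, 0.707, -0.0, -0.0]
contact_force: [-7.1, 0.9, 13.3]
opening: 0.002
finger_force: 6.7
```

Emit:
{"name": "step_arm", "arguments": {
  "commands": [
    {"gripper":1,"x":0,"y":0,"z":-30,"spin":0},
    {"gripper":0,"x":0,"y":0,"z":-40,"spin":0},
    {"gripper":-1,"x":0,"y":0,"z":-30,"spin":0},
    {"gripper":-1,"x":0,"y":0,"z":-25,"spin":0},
    {"gripper":-1,"x":30,"y":4,"z":0,"spin":0},
    {"gripper":-1,"x":30,"y":3,"z":0,"spin":0},
    {"gripper":-1,"x":31,"y":0,"z":0,"spin":0},
    {"gripper":-1,"x":0,"y":0,"z":0,"spin":-8.2},
    {"gripper":-1,"x":0,"y":0,"z":0,"spin":-8},
    {"gripper":-1,"x":0,"y":0,"z":0,"spin":-8}
  ]
}}

```text
time: 6.2
eef_pos: [0.5766, 0.0615, 0.2454]
tcp_rot: [0.54, 0.841, -0.0, -0.0]
contact_force: [0.4, -0.1, 0.3]
opening: 0.999
finger_force: 0.0
```

Emit:
{"name": "step_arm", "arguments": {
  "commands": [
    {"gripper":-1,"x":0,"y":0,"z":0,"spin":-8},
    {"gripper":-1,"x":0,"y":0,"z":0,"spin":-8},
    {"gripper":-1,"x":0,"y":0,"z":0,"spin":-8},
    {"gripper":-1,"x":0,"y":0,"z":0,"spin":-8},
    {"gripper":-1,"x":0,"y":0,"z":0,"spin":-8},
    {"gripper":-1,"x":0,"y":0,"z":0,"spin":-8},
    {"gripper":-1,"x":0,"y":0,"z":0,"spin":-8},
    {"gripper":-1,"x":0,"y":0,"z":0,"spin":-8},
    {"gripper":-1,"x":0,"y":0,"z":0,"spin":0},
    {"gripper":-1,"x":0,"y":0,"z":0,"spin":0}
  ]
}}

```text
time: 7.2
eef_pos: [0.5768, 0.061, 0.2458]
tcp_rot: [0.017, 1.0, -0.0, -0.0]
contact_force: [-0.2, -0.3, -0.4]
opening: 1.003
finger_force: 0.0
```

Run:
```python
from h import *
s=get_state();print(s['eef_pos'],s['qpos'],s['contact_force'])
a=cam('scene');w=cam('wrist');save(w,'w.png')
for n,c,(u0,u1,v0,v1) in [('scene',a,(300,375,200,275)),('wrist',w,(0,640,0,480))]:
    v,u=np.mgrid[v0:v1,u0:u1];v=v.ravel();u=u.ravel();ok=c['z_map'][v,u]>0;u=u[ok];v=v[ok]
    P=pts(c,np.c_[u,v]);k=(P[:,2]>.165)&(P[:,2]<.185)&(abs(P[:,0]-.577)<.06)&(abs(P[:,1]-.061)<.06)
    f=(P[:,2]>.142)&(P[:,2]<.155)&(abs(P[:,0]-.577)<.06)&(abs(P[:,1]-.061)<.06)
    for nm,m in(('top',k),('flange',f)):
        Q=P[m]
        if len(Q)>20:print(n,nm,len(Q),'z',np.median(Q[:,2]),cv2.minAreaRect(np.float32(Q[:,:2]*1000)),Q.mean(0))
# lid shut plane
v,u=np.mgrid[255:320,240:400];v=v.ravel();u=u.ravel();P=pts(a,np.c_[u,v]);P=P[abs(P[:,2]-.11)<.012];print(np.c_[P[:,:2],np.ones(len(P))].shape,np.linalg.lstsq(np.c_[P[:,:2],np.ones(len(P))],P[:,2],rcond=None)[0],np.median(P[:,2]))
```

```text
[0.57676777 0.06102169 0.24577814] [-6.94339635e-02  7.87052129e-02  1.81433983e+00 -4.58715180e-05
  1.24936742e+00 -1.60585848e+00] [-0.24927183 -0.28614986 -0.42626563]
scene top 142 z 0.17419812162832277 ((576.5143432617188, 61.78638458251953), (13.12654972076416, 57.481319427490234), 88.81845092773438) [0.57914246 0.06281667 0.17333595]
scene flange 437 z 0.14872741454468996 ((575.9276123046875, 61.86577224731445), (64.1184310913086, 60.94233322143555), 12.230989456176758) [0.58093431 0.06369432 0.14865222]
wrist top 2149 z 0.17465892440838895 ((572.7908325195312, 63.32356643676758), (11.966551780700684, 56.15895080566406), 87.7628402709961) [0.57089567 0.06326465 0.17447932]
wrist flange 6095 z 0.1488447807267519 ((572.2677612304688, 63.38827896118164), (63.394256591796875, 62.54336929321289), 88.43089294433594) [0.5706509  0.06330142 0.14883201]
(10055, 3) [0.0096817  0.00127321 0.10451184] 0.11126750360525939
```

View pics/w.png

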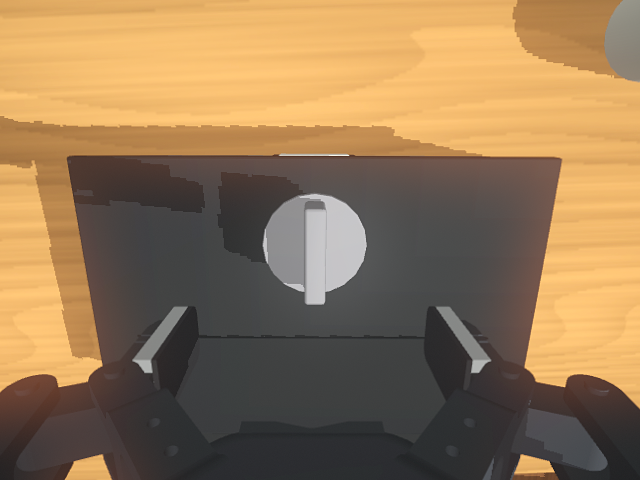

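Emit:
{"name": "step_arm", "arguments": {
  "commands": [
    {"gripper":-1,"x":3,"y":1.5,"z":20,"spin":0},
    {"gripper":-1,"x":0,"y":0,"z":20,"spin":0},
    {"gripper":-1,"x":0,"y":0,"z":20,"spin":0},
    {"gripper":-1,"x":0,"y":0,"z":19,"spin":0},
    {"gripper":1,"x":0,"y":0,"z":0,"spin":0},
    {"gripper":1,"x":0,"y":0,"z":0,"spin":0},
    {"gripper":1,"x":0,"y":0,"z":0,"spin":0},
    {"gripper":1,"x":0,"y":0,"z":0,"spin":0},
    {"gripper":1,"x":0,"y":0,"z":0,"spin":0},
    {"gripper":1,"x":0,"y":0,"z":0,"spin":0}
  ],
  "force": 20
}}

```text
time: 8.3
eef_pos: [0.5747, 0.0628, 0.1686]
tcp_rot: [0.016, 1.0, 0.0, 0.001]
contact_force: [-0.2, 1.7, 3.2]
opening: 0.133
finger_force: 26.5
```

Emit:
{"name": "step_arm", "arguments": {
  "commands": [
    {"gripper":1,"x":0,"y":0,"z":1,"spin":0},
    {"gripper":1,"x":0,"y":0,"z":1,"spin":0},
    {"gripper":1,"x":0,"y":0,"z":1,"spin":0},
    {"gripper":1,"x":0,"y":0,"z":1,"spin":0},
    {"gripper":1,"x":0,"y":0,"z":0,"spin":0},
    {"gripper":1,"x":0,"y":0,"z":0,"spin":0},
    {"gripper":1,"x":0,"y":0,"z":0,"spin":0},
    {"gripper":1,"x":0,"y":0,"z":0,"spin":0},
    {"gripper":1,"x":0,"y":0,"z":0,"spin":0},
    {"gripper":1,"x":0,"y":0,"z":0,"spin":0}
  ]
}}

```text
time: 9.3
eef_pos: [0.5745, 0.0627, 0.1636]
tcp_rot: [0.016, 1.0, 0.0, 0.001]
contact_force: [3.7, 1.8, 2.9]
opening: 0.132
finger_force: 26.6
```

Emit:
{"name": "step_arm", "arguments": {
  "commands": [
    {"gripper":1,"x":0,"y":0,"z":1,"spin":0},
    {"gripper":1,"x":0,"y":0,"z":1,"spin":0},
    {"gripper":1,"x":0,"y":0,"z":0,"spin":0},
    {"gripper":1,"x":0,"y":0,"z":0,"spin":0},
    {"gripper":1,"x":0,"y":0,"z":0,"spin":0},
    {"gripper":1,"x":0,"y":0,"z":0,"spin":0},
    {"gripper":1,"x":0,"y":0,"z":0,"spin":0},
    {"gripper":1,"x":0,"y":0,"z":0,"spin":0},
    {"gripper":1,"x":0,"y":0,"z":0,"spin":0},
    {"gripper":1,"x":0,"y":0,"z":0,"spin":0}
  ]
}}

```text
time: 10.3
eef_pos: [0.5744, 0.0627, 0.1616]
tcp_rot: [0.016, 1.0, 0.0, 0.001]
contact_force: [4.2, 2.7, 3.8]
opening: 0.133
finger_force: 26.7
```

Run:
```python
from h import *
s=get_state();print(s['contact_force'],s['wrist_torque'],s['eef_pos'])
for n,(u0,u1,v0,v1) in [('scene',(300,375,200,275))]:
    c=cam(n);v,u=np.mgrid[v0:v1,u0:u1];v=v.ravel();u=u.ravel()
    P=pts(c,np.c_[u,v]);b=c['color'][v,u].min(1)
    f=(P[:,2]>.115)&(P[:,2]<.157)&(np.hypot(P[:,0]-.575,P[:,1]-.062)<.031)&(b>80)
    print(n,f.sum(),np.percentile(P[f,2],[10,30,50,70,90]))
```

```text
[4.16017349 2.7443534  3.83485823] [ 0.40906355 -0.87305458 -0.12290418] [0.57442401 0.06267    0.16159082]
scene 334 [0.13943502 0.14117684 0.14209031 0.14304327 0.14899954]
```

Emit:
{"name": "step_arm", "arguments": {
  "commands": [
    {"gripper":1,"x":-0.7,"y":0.5,"z":0,"spin":0},
    {"gripper":1,"x":0,"y":0,"z":1,"spin":0},
    {"gripper":1,"x":0,"y":0,"z":0.5,"spin":0},
    {"gripper":1,"x":0,"y":0,"z":0,"spin":0},
    {"gripper":1,"x":0,"y":0,"z":0,"spin":0},
    {"gripper":1,"x":0,"y":0,"z":0,"spin":0},
    {"gripper":1,"x":0,"y":0,"z":0,"spin":0},
    {"gripper":1,"x":0,"y":0,"z":0,"spin":0},
    {"gripper":1,"x":0,"y":0,"z":0,"spin":0},
    {"gripper":1,"x":0,"y":0,"z":0,"spin":0}
  ]
}}

```text
time: 11.35
eef_pos: [0.5746, 0.0629, 0.1598]
tcp_rot: [0.016, 1.0, -0.0, -0.0]
contact_force: [1.8, -1.0, 3.6]
opening: 0.134
finger_force: 26.7
```

Emit:
{"name": "step_arm", "arguments": {
  "commands": [
    {"gripper":1,"x":0,"y":0,"z":1,"spin":0},
    {"gripper":1,"x":0,"y":0,"z":1,"spin":0},
    {"gripper":1,"x":0,"y":0,"z":0,"spin":0},
    {"gripper":1,"x":0,"y":0,"z":0,"spin":0},
    {"gripper":1,"x":0,"y":0,"z":0,"spin":0},
    {"gripper":1,"x":0,"y":0,"z":0,"spin":0},
    {"gripper":1,"x":0,"y":0,"z":0,"spin":0},
    {"gripper":1,"x":0,"y":0,"z":0,"spin":0},
    {"gripper":1,"x":0,"y":0,"z":0,"spin":0},
    {"gripper":1,"x":0,"y":0,"z":0,"spin":0}
  ]
}}

```text
time: 12.35
eef_pos: [0.5747, 0.063, 0.1578]
tcp_rot: [0.016, 1.0, -0.0, -0.0]
contact_force: [0.7, -2.3, 4.1]
opening: 0.133
finger_force: 26.8
```

Emit:
{"name": "step_arm", "arguments": {
  "commands": [
    {"gripper":1,"x":0,"y":0,"z":1,"spin":0},
    {"gripper":1,"x":0,"y":0,"z":1,"spin":0},
    {"gripper":1,"x":0,"y":0,"z":0,"spin":0},
    {"gripper":1,"x":0,"y":0,"z":0,"spin":0},
    {"gripper":1,"x":0,"y":0,"z":0,"spin":0},
    {"gripper":1,"x":0,"y":0,"z":0,"spin":0},
    {"gripper":1,"x":0,"y":0,"z":0,"spin":0},
    {"gripper":1,"x":0,"y":0,"z":0,"spin":0},
    {"gripper":1,"x":0,"y":0,"z":0,"spin":0},
    {"gripper":1,"x":0,"y":0,"z":0,"spin":0}
  ]
}}

```text
time: 13.35
eef_pos: [0.5747, 0.063, 0.1558]
tcp_rot: [0.016, 1.0, -0.0, -0.0]
contact_force: [-0.1, -3.5, 6.0]
opening: 0.131
finger_force: 26.8
```

Emit:
{"name": "step_arm", "arguments": {
  "commands": [
    {"gripper":1,"x":0,"y":-0.4,"z":1,"spin":0},
    {"gripper":1,"x":0,"y":0,"z":0.5,"spin":0},
    {"gripper":1,"x":0,"y":0,"z":0,"spin":0},
    {"gripper":1,"x":0,"y":0,"z":0,"spin":0},
    {"gripper":1,"x":0,"y":0,"z":0,"spin":0},
    {"gripper":1,"x":0,"y":0,"z":0,"spin":0},
    {"gripper":1,"x":0,"y":0,"z":0,"spin":0},
    {"gripper":1,"x":0,"y":0,"z":0,"spin":0},
    {"gripper":1,"x":0,"y":0,"z":0,"spin":0},
    {"gripper":1,"x":0,"y":0,"z":0,"spin":0}
  ]
}}

```text
time: 14.35
eef_pos: [0.5747, 0.0629, 0.1544]
tcp_rot: [0.016, 1.0, 0.0, -0.0]
contact_force: [1.2, -3.0, 4.8]
opening: 0.132
finger_force: 26.9
```

Emit:
{"name": "step_arm", "arguments": {
  "commands": [
    {"gripper":1,"x":0,"y":-0.3,"z":1,"spin":0},
    {"gripper":1,"x":0,"y":0,"z":1,"spin":0},
    {"gripper":1,"x":0,"y":0,"z":0,"spin":0},
    {"gripper":1,"x":0,"y":0,"z":0,"spin":0},
    {"gripper":1,"x":0,"y":0,"z":0,"spin":0},
    {"gripper":1,"x":0,"y":0,"z":0,"spin":0},
    {"gripper":1,"x":0,"y":0,"z":0,"spin":0},
    {"gripper":1,"x":0,"y":0,"z":0,"spin":0},
    {"gripper":1,"x":0,"y":0,"z":0,"spin":0},
    {"gripper":1,"x":0,"y":0,"z":0,"spin":0}
  ]
}}

```text
time: 15.35
eef_pos: [0.5747, 0.0629, 0.1528]
tcp_rot: [0.016, 1.0, 0.0, -0.0]
contact_force: [-0.6, -2.4, 8.0]
opening: 0.134
finger_force: 27.1
```

Emit:
{"name": "step_arm", "arguments": {
  "commands": [
    {"gripper":1,"x":0,"y":-0.2,"z":1,"spin":0},
    {"gripper":1,"x":0,"y":0,"z":0,"spin":0},
    {"gripper":1,"x":0,"y":0,"z":0,"spin":0},
    {"gripper":1,"x":0,"y":0,"z":0,"spin":0},
    {"gripper":1,"x":0,"y":0,"z":0,"spin":0},
    {"gripper":1,"x":0,"y":0,"z":0,"spin":0},
    {"gripper":1,"x":0,"y":0,"z":0,"spin":0},
    {"gripper":1,"x":0,"y":0,"z":0,"spin":0},
    {"gripper":1,"x":0,"y":0,"z":0,"spin":0},
    {"gripper":1,"x":0,"y":0,"z":0,"spin":0}
  ]
}}

```text
time: 16.35
eef_pos: [0.5748, 0.0628, 0.1529]
tcp_rot: [0.016, 1.0, 0.001, -0.0]
contact_force: [-1.4, -1.2, 10.5]
opening: 0.136
finger_force: 27.6
```

Run:
```python
from h import *
s=get_state();print(s['contact_force'],s['wrist_torque'],s['eef_pos'])
for n,(u0,u1,v0,v1) in [('scene',(300,375,200,285))]:
    c=cam(n);v,u=np.mgrid[v0:v1,u0:u1];v=v.ravel();u=u.ravel()
    P=pts(c,np.c_[u,v]);b=c['color'][v,u].min(1)
    f=(P[:,2]>.115)&(P[:,2]<.157)&(np.hypot(P[:,0]-.575,P[:,1]-.062)<.031)&(b>80)
    print(n,f.sum(),np.percentile(P[f,2],[10,30,50,70,90]))
```

```text
[-1.3524135  -1.19617223 10.45239647] [-0.3352258   0.32808605 -0.08831523] [0.57480175 0.06282542 0.15285384]
scene 358 [0.1313336  0.13261128 0.13358834 0.13500542 0.15085133]
```

Emit:
{"name": "step_arm", "arguments": {
  "commands": [
    {"gripper":1,"x":0,"y":0,"z":0,"spin":2},
    {"gripper":1,"x":0,"y":0,"z":0,"spin":2},
    {"gripper":1,"x":0,"y":0,"z":0,"spin":2},
    {"gripper":1,"x":0,"y":0,"z":0,"spin":2},
    {"gripper":1,"x":0,"y":0,"z":0,"spin":1},
    {"gripper":1,"x":0,"y":0,"z":0,"spin":0},
    {"gripper":1,"x":0,"y":0,"z":0,"spin":0},
    {"gripper":1,"x":0,"y":0,"z":0,"spin":0},
    {"gripper":1,"x":0,"y":0,"z":0,"spin":0},
    {"gripper":1,"x":0,"y":0,"z":0,"spin":0}
  ]
}}

```text
time: 17.4
eef_pos: [0.5748, 0.0626, 0.1528]
tcp_rot: [0.094, 0.996, 0.0, -0.0]
contact_force: [-2.9, -2.3, 11.3]
opening: 0.135
finger_force: 27.6
```

Run:
```python
from h import *
s=get_state();print(s['contact_force'],s['wrist_torque'],s['eef_pos'],R.from_quat(s['tcp_rot']).as_matrix()[:2,:2])
```

```text
[-2.8906509  -2.32874563 11.27246786] [-0.39861376  0.3123561  -0.00577368] [0.5747759  0.06262421 0.15283593] [[-0.98239465  0.18681719]
 [ 0.18681698  0.98239452]]
```

Emit:
{"name": "step_arm", "arguments": {
  "commands": [
    {"gripper":1,"x":0,"y":0,"z":0,"spin":4},
    {"gripper":1,"x":0,"y":0,"z":0,"spin":4},
    {"gripper":1,"x":0,"y":0,"z":0,"spin":4},
    {"gripper":1,"x":0,"y":0,"z":0,"spin":4},
    {"gripper":1,"x":0,"y":0,"z":0,"spin":4},
    {"gripper":1,"x":0,"y":0,"z":0,"spin":0},
    {"gripper":1,"x":0,"y":0,"z":0,"spin":0},
    {"gripper":1,"x":0,"y":0,"z":0,"spin":0},
    {"gripper":1,"x":0,"y":0,"z":0,"spin":0},
    {"gripper":1,"x":0,"y":0,"z":0,"spin":0}
  ]
}}

```text
time: 18.4
eef_pos: [0.5746, 0.0623, 0.1528]
tcp_rot: [0.265, 0.964, -0.0, -0.0]
contact_force: [-2.1, -3.3, 11.1]
opening: 0.131
finger_force: 27.6
```

Run:
```python
from h import *
s=get_state();print(s['contact_force'],s['wrist_torque'],s['eef_pos'],R.from_quat(s['tcp_rot']).as_matrix()[:2,:2])
```

```text
[-2.12942969 -3.25223012 11.11697845] [-0.59228252  0.41231657 -0.0807784 ] [0.57461614 0.06227955 0.15284071] [[-0.85918289  0.51166788]
 [ 0.51166816  0.85918315]]
```

Emit:
{"name": "step_arm", "arguments": {
  "commands": [
    {"gripper":1,"x":0,"y":0,"z":0,"spin":6},
    {"gripper":1,"x":0,"y":0,"z":0,"spin":6},
    {"gripper":1,"x":0,"y":0,"z":0,"spin":6},
    {"gripper":1,"x":0,"y":0,"z":0,"spin":6},
    {"gripper":1,"x":0,"y":0,"z":0,"spin":6},
    {"gripper":1,"x":0,"y":0,"z":0,"spin":6},
    {"gripper":1,"x":0,"y":0,"z":0,"spin":6},
    {"gripper":1,"x":0,"y":0,"z":0,"spin":6},
    {"gripper":1,"x":0,"y":0,"z":0,"spin":6},
    {"gripper":1,"x":0,"y":0,"z":0,"spin":0}
  ]
}}

```text
time: 19.4
eef_pos: [0.5737, 0.0617, 0.1528]
tcp_rot: [0.675, 0.738, -0.002, -0.001]
contact_force: [-4.7, -4.3, 12.9]
opening: 0.133
finger_force: 27.9
```

Run:
```python
from h import *
s=get_state();print(s['contact_force'],s['wrist_torque'],s['eef_pos'],R.from_quat(s['tcp_rot']).as_matrix()[:2,:2])
```

```text
[-4.73708839 -4.2537707  12.90302219] [-0.89543964  0.95531827 -0.10340437] [0.57373115 0.06167664 0.15281477] [[-0.08987074  0.99594569]
 [ 0.99595266  0.08986504]]
```

Emit:
{"name": "step_arm", "arguments": {
  "commands": [
    {"gripper":1,"x":-0.6,"y":-0.6,"z":-0.3,"spin":0},
    {"gripper":1,"x":0,"y":0,"z":0,"spin":2},
    {"gripper":1,"x":0,"y":0,"z":0,"spin":2},
    {"gripper":1,"x":0,"y":0,"z":0,"spin":2},
    {"gripper":1,"x":0,"y":0,"z":0,"spin":1},
    {"gripper":1,"x":0,"y":0,"z":0,"spin":0},
    {"gripper":1,"x":0,"y":0,"z":0,"spin":0},
    {"gripper":1,"x":0,"y":0,"z":0,"spin":0},
    {"gripper":1,"x":0,"y":0,"z":0,"spin":0},
    {"gripper":1,"x":0,"y":0,"z":0,"spin":0}
  ]
}}

```text
time: 20.4
eef_pos: [0.5734, 0.0616, 0.1528]
tcp_rot: [0.718, 0.696, -0.001, -0.001]
contact_force: [-3.7, -3.1, 10.6]
opening: 0.133
finger_force: 27.7
```

Run:
```python
from h import *
s=get_state();print(s['contact_force'],s['wrist_torque'],s['eef_pos'],R.from_quat(s['tcp_rot']).as_matrix()[:2,:2])
```

```text
[-3.73399786 -3.05049898 10.62673573] [-0.57471664  0.7090941   0.04311151] [0.57342593 0.06157325 0.15280964] [[ 0.03049698  0.99953066]
 [ 0.99953476 -0.0304981 ]]
```

Emit:
{"name": "step_arm", "arguments": {
  "commands": [
    {"gripper":1,"x":0,"y":0,"z":0,"spin":1},
    {"gripper":1,"x":0,"y":0,"z":0,"spin":0.5},
    {"gripper":1,"x":0,"y":0,"z":0,"spin":0},
    {"gripper":1,"x":0,"y":0,"z":0,"spin":0},
    {"gripper":1,"x":0,"y":0,"z":0,"spin":0},
    {"gripper":1,"x":0,"y":0,"z":0,"spin":0},
    {"gripper":1,"x":0,"y":0,"z":0,"spin":0},
    {"gripper":1,"x":0,"y":0,"z":0,"spin":0},
    {"gripper":1,"x":0,"y":0,"z":0,"spin":0},
    {"gripper":1,"x":0,"y":0,"z":0,"spin":0}
  ]
}}

```text
time: 21.4
eef_pos: [0.5734, 0.0616, 0.1528]
tcp_rot: [0.726, 0.688, -0.001, -0.001]
contact_force: [-2.8, -3.4, 11.6]
opening: 0.131
finger_force: 28.0
```

Run:
```python
from h import *
s=get_state();print(s['contact_force'],s['wrist_torque'],s['eef_pos'],R.from_quat(s['tcp_rot']).as_matrix()[:2,:2])
```

```text
[-2.75078782 -3.43309014 11.60921943] [-0.51288756  0.63835354  0.42303792] [0.57340358 0.0615803  0.1528151 ] [[ 0.05462146  0.9985029 ]
 [ 0.99850666 -0.05462405]]
```

Torque rose to 0.42 N·m, so the knob is at its stop. I'll back off the twist, ease up into the detent, then release and rise.

Emit:
{"name": "step_arm", "arguments": {
  "commands": [
    {"gripper":1,"x":0,"y":0,"z":0,"spin":-1},
    {"gripper":1,"x":0,"y":0,"z":-1,"spin":0},
    {"gripper":1,"x":0,"y":0,"z":-1,"spin":0},
    {"gripper":1,"x":0,"y":0,"z":-1,"spin":0},
    {"gripper":1,"x":0,"y":0,"z":-1,"spin":0},
    {"gripper":1,"x":0,"y":0,"z":-1,"spin":0},
    {"gripper":1,"x":0,"y":0,"z":0,"spin":0},
    {"gripper":1,"x":0,"y":0,"z":0,"spin":0},
    {"gripper":1,"x":0,"y":0,"z":0,"spin":0},
    {"gripper":1,"x":0,"y":0,"z":0,"spin":0}
  ]
}}

```text
time: 22.4
eef_pos: [0.5733, 0.0616, 0.1561]
tcp_rot: [0.721, 0.693, -0.001, -0.001]
contact_force: [-2.8, -3.5, 4.7]
opening: 0.134
finger_force: 26.8
```

Run:
```python
from h import *
s=get_state();print(s['contact_force'],s['wrist_torque'],s['eef_pos'],R.from_quat(s['tcp_rot']).as_matrix()[:2,:2])
```

```text
[-2.75611034 -3.483369    4.74108196] [-0.69763255  0.38191181  0.09647631] [0.57333989 0.06157759 0.15613529] [[ 0.03966309  0.99920981]
 [ 0.99921309 -0.03966348]]
```

Emit:
{"name": "step_arm", "arguments": {
  "commands": [
    {"gripper":0.5,"x":0,"y":0,"z":0,"spin":0},
    {"gripper":0,"x":0,"y":0,"z":0,"spin":0},
    {"gripper":-0.5,"x":0,"y":0,"z":0,"spin":0},
    {"gripper":-1,"x":0,"y":0,"z":0,"spin":0},
    {"gripper":-1,"x":0,"y":0,"z":0,"spin":0},
    {"gripper":-1,"x":0,"y":0,"z":-10,"spin":0},
    {"gripper":-1,"x":0,"y":0,"z":-30,"spin":0},
    {"gripper":-1,"x":0,"y":0,"z":-40,"spin":0},
    {"gripper":-1,"x":0,"y":0,"z":-40,"spin":0},
    {"gripper":-1,"x":0,"y":0,"z":0,"spin":0}
  ]
}}

```text
time: 23.4
eef_pos: [0.5775, 0.0615, 0.2857]
tcp_rot: [0.721, 0.693, 0.005, 0.005]
contact_force: [-0.5, -0.5, 0.9]
opening: 1.002
finger_force: 0.0
```

Run:
```python
from h import *
s=get_state();print(s['contact_force'],s['eef_pos'])
w=cam('wrist');a=cam('scene')
im=np.hstack([w['color'],a['color']])[:,:,::-1];cv2.imwrite('pics/f.png',cv2.resize(im,(800,300)))
for n,c in(('w',w),('a',a)):
    v,u=np.mgrid[0:480,0:640];v=v.ravel();u=u.ravel();ok=c['z_map'][v,u]>0;P=pts(c,np.c_[u[ok],v[ok]])
    P=P[np.hypot(P[:,0]-.574,P[:,1]-.062)<.045]
    f=P[(P[:,2]>.125)&(P[:,2]<.145)];t=P[(P[:,2]>.150)&(P[:,2]<.185)]
    print(n,len(f),np.median(f[:,2]),len(t),np.median(t[:,2]),cv2.minAreaRect(np.float32(t[:,:2]*1000)))
v,u=np.mgrid[255:320,240:400];P=pts(a,np.c_[u.ravel(),v.ravel()]);P=P[abs(P[:,2]-.11)<.012];print(np.linalg.lstsq(np.c_[P[:,:2],np.ones(len(P))],P[:,2],rcond=None)[0])
```

```text
[-0.51827444 -0.4547616   0.94898049] [0.57754074 0.06145155 0.28570444]
w 4232 0.13765723225215318 1443 0.16344574027037423 ((572.9069213867188, 63.78423309326172), (55.46065139770508, 11.998748779296875), 87.59142303466797)
a 344 0.13781671900055487 241 0.16137424894150265 ((576.5045166015625, 61.43589782714844), (56.43758773803711, 16.314966201782227), 88.70616912841797)
[0.00997437 0.00142019 0.1043574 ]
```

View pics/f.png

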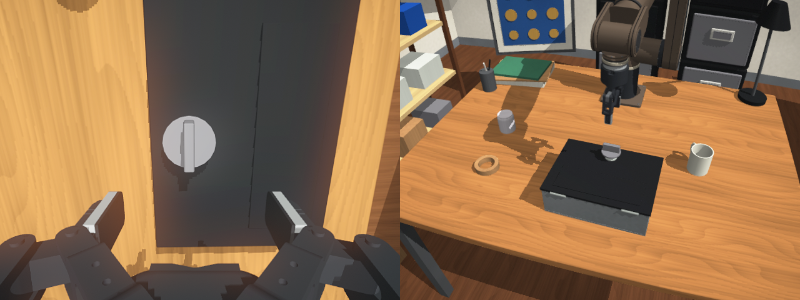

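The wing at (188,146) in the wrist view has turned 90°. It sits about 11 mm below its free height, so the detent is holding it. The lid is flat, and the mug, tape and tin haven't moved.

```bash
python3 -c "
from plant import *
print(sign_off())"
```

```text
the job is handed in; nothing more can be done
None
```

The lid is shut and the knob is turned a quarter turn clockwise into its locked detent. The gripper is clear of everything, and I handed the job in at about 23 s; no verdict came back.

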